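# Seat and lock the dust cup in the cyclone stand

## Task

Push the clear dust cup along its guide rails with the fingertips until it is fully home against the end stop of the stand, keeping it flat on the stand and never lifting it. Then push the handle of the stand's lever latch over past its centre so that it snaps down to its locked side, and take the hand away. Leave the dish rack with its filter pads, the scraper and the bottle as they are.

Things in the scene. Friction and masses are not known exactly. Their poses are not given: they have to be found in the camera images.
- stand: Fixed grey cyclone stand. Origin: on the counter under the centre of the cup's home place. x (roughly away from the robot): the way the cup is pushed; y left, z up. Plate x -170 to 100, y -215 to 215 mm, top at z = 12 mm. Two guide rails along x from -140 to 60, inner faces at y = -60 and 60, tops at z = 22 mm. Latch on the right (-y).
- stop (a point): Middle of the end stop's face, which the cup's foot touches when home: stand x = 58, y = 0, z = 26 mm. The stop is 136 mm wide, its top at z = 40 mm, 24 mm thick.
- tower_top (a point): Centre of the top of the grey cyclone tower, part of the stand, on its left: stand x = 0, y = 152, z = 276 mm; the tower is up to 120 mm in diameter.
- cup: Loose clear dust cup, 0.15 to 0.31 kg: round, open, 90 mm in diameter, rim at 93 mm, on a square white foot 116 x 116 x 8 mm that slides on the plate between the rails. Origin: centre of the foot's underside; axes as the stand's. Starts 30 to 65 mm short of home. Home: stand x = 0, y = 0, z = 12 mm. Push its round wall (radius 45 mm) or its foot.
- latch (a joint): Latch angle about an axle along stand x. 0 = open: handle leans 0.6 rad (34 deg) outwards, to stand -y. 1.2 = locked: it leans 0.6 rad to +y, to the cup. A spring drives it from the centre (0.6, upright) to the nearer end: 0.3 N m at the ends, none at the centre. A level push near the tip starts it with 4 N, up to 16 N where friction hinders the tip from rising as it must.
- latch_pivot (a point): Point on the latch's axle, at the foot of the handle: stand x = -69, y = -130, z = 55 mm. The axle sits in a steel bracket 32 mm wide along x, 30 mm along y, its top at z = 66 mm; the axle ends 20 mm to +x of the point and a low spring strut beside the bracket reaches 32 mm to -x.
- latch_tip (a point): Tip of the latch handle, 95 mm from the pivot; it swings in the stand's y-z plane. The handle is a straight round bar 12 mm thick with a black rubber sleeve 16 mm thick from 45 mm to the tip. Open, the tip is 54 mm to -y of and 78 mm above the pivot; upright, 95 mm above; locked, 54 mm to +y and 78 mm above.
- latch_hook (a point): End of the latch's steel hook arm (10 mm thick, 86 mm from the pivot), which turns with the handle. Open, it stands up, 62 mm to +y of and 60 mm above the pivot. Locked, it is down behind the near edge of the cup's foot, 78 mm to +y of and 36 mm below the pivot; it cannot come down if the cup is more than 6 mm short of home.
- rack: Wooden dish rack with upright pegs, 260 x 124 x 99 mm, origin at the centre of its underside, left of the stand. Fixed; bystander.
- scraper: Black scraper with a rubber edge, lying flat on the right of the counter: handle 26 mm wide along its -x, blade 100 mm wide; about 187 mm long, 18 mm high; origin on the counter 67 mm from the blade's rubber edge. Bystander.
- bottle: White bottle, 66 mm in diameter, 150 mm tall, standing at the far right; origin at the centre of its underside. Bystander.
- pad0: White-framed flat filter pad, 150 x 120 x 6 mm, standing in slot 1 of the rack; origin at the middle of its lower edge. Bystander.
- pad1: White-framed flat filter pad, 150 x 120 x 6 mm, standing in slot 2 of the rack; origin at the middle of its lower edge. Bystander.
- pad2: White-framed flat filter pad, 150 x 120 x 6 mm, standing in slot 3 of the rack; origin at the middle of its lower edge. Bystander.
- pad3: White-framed flat filter pad, 150 x 120 x 6 mm, standing in slot 4 of the rack; origin at the middle of its lower edge. Bystander.
Things that resemble listed ones, but are neither listed nor needed, are in the scene too. What is meant by the cup is not orange or yellow, and is the larger of those in its own colour.

How it is judged:
By the outcome, as a careful person would: the job done as asked, in the order asked, and still so for the second after the job is handed in, with the robot touching nothing.
It also fails if it takes over 51 s, if anything falls off the work surface, if the arm or the gripper's body presses on something with over 40 N, if the wrist force passes 120 N, or if a joint passes its speed limit or range.

## Robot

A 7-joint arm with a two-finger parallel gripper is mounted at the origin on the work surface. World frame = base frame: x ahead of the robot, y to its left, z up, the work surface at z = 0. Lengths are in m, angles in rad, forces in N, time in s.
With the tool pointing down it reaches from about 0.425 to 0.95 m from the base axis. Payload 4.7 kg.
Tool frame: the origin (TCP) lies midway between the tips of the shut fingers; the grasp point (between the pads) lies 19 mm behind it; z points along the fingers, y is the line along which they close (so a half turn about z gives the same grasp; the last joint's range is limited). The gripper opens to 85 mm and grips with 20 to 120 N. Pads are 22 mm wide; open, the fingers measure 114 mm over their backs; the gripper's body (76 mm by 85 mm) begins 54 mm behind the grasp point. The pads swing forward as they close: fully open they stand 13 mm farther back than shut.
Start: joints at [1.208, 0.469, -0.049, 1.532, 0.024, 1.141, -0.082], TCP at [0.221, -0.638, 0.231] pointing down, gripper open.
Joint ranges: [-2.59, 2.59], [-0.33, 1.99], [-1.39, 1.29], [0.1, 2.45], [-1.04, 4.18], [0.21, 1.99], [-2.66, 2.66]. Speed limits (rad/s): [2.57, 2.57, 3.14, 3.14, 3.14, 3.14, 3.14].

## Interface

Orientations are given as a unit quaternion [x, y, z, w].
In Python, from station import env, snapshot, camera_model, job_done gives the robot as it stands. The module is installed in compiled form; this text tells all that it offers.
- The arm moves only by the tool apply_moves, never from a script. Its argument "moves" is a list of rows, each a list of 7 numbers: the opening, from 0 (shut) to 1 (fully open), then the shift along the world's x, y, z as a fraction of full scale, then the turn, a rotation vector about the world's x, y, z as a fraction of full scale. A call has 1 to 10 rows; each row is the pose to reach, as a shift and turn from the pose commanded when the call began; what a row does not reach only later rows make up. Full scale, the value 1, is 0.15 m for a shift and 120 degrees for a turn. A row lasts 1/8 s, in which the tool goes at most 62.5 mm and 10.7 degrees, less where a joint would pass 70% of its speed; a pose out of reach is approached as far as the arm can. A call with a number of a shift or a turn outside -1 to 1 is refused whole. A call with a gripper value outside its range is refused whole. The fingers move at their own pace and stop on an object; "newtons" is the grip in N (left out, the last holds). Time passes only in rows, so rows that repeat a pose let the fingers close. It gives the time, the measured TCP pose, the force, the opening and the grip force at its end, in the units of the state.
- env.observe(): the state, without advancing time (a new reading comes with each control period).
- snapshot(name): name is "scene" or "top" or "wrist"; returns (picture, depth): 384x512x3 uint8, red, green, blue; 384x512 float32, m along the optical axis (not along the pixel's ray), 0 where there is no reading.
- camera_model(name): a dict with "fx", "fy", "cx", "cy" (pixels), "view" (4x4, takes a point from world to camera coordinates). Camera axes: x right, y up, looking along -z (the intrinsics and any distortion apply to the point x, -y, -z); pixel columns grow to the right and rows downward; lengths in m; the calibration is good to about 2 mm. A picture is of the moment at which its call begins: read the wrist's pose just before it. camera_model takes no time and is no camera call; for the wrist camera it gives the pose at the moment of the call.
- job_done(): hands the job in; it is judged then, once.
The state is a dict: "time": time; "qpos": joint angles; "joint_velocities": joint speeds; "joint_efforts": joint torques, N m; "eef_pos": TCP position; "eef_rot": TCP orientation; "ft_force": force on the tool from outside, world axes, zero at the start; "wrist_torque": the same for the moment, N m; "width": finger opening in m; "grip_force": force on a finger pad.
Only numpy, scipy, OpenCV 4.12 (cv2) and the standard library are available. Lean on these libraries where they do the work, as an engineer would, in place of code of your own. Each camera call takes 0.05 s, during which the arm holds its last target. There are 200 camera calls.

## Working session

There is one attempt and no reset: what is moved stays moved. The work goes in short steps, Python scripts to look and compute and a tool call to move; the robot and the scene stay as the last step left them, time stands still between calls to the robot, and variables do not carry over. Pictures are saved under pics/ and viewed, at most 10 in all, crops included, and the job is handed in when it is done.

Besides the shell and the picture viewer there is one more tool, called as a command line: name --pt "numbers of a row" for each row, then --argument value for the rest. apply_moves: Moves the arm, as the interface text tells. Shift numbers are shares of 0.15 m and turn numbers shares of 120 degrees, none past 1 either way. Its arguments: {"type":"object","properties":{"moves":{"type":"array","items":{"type":"array","items":{"type":"number","minimum":-1,"maximum":1}}},"newtons":{"type":"number"}},"required":["moves"]}

```bash
mkdir -p pics
cat > h.py <<'E'
import numpy as np, cv2
from station import env, snapshot, camera_model, job_done
def world(m,u,v,d):
    p=np.array([(u-m['cx'])/m['fx']*d,-(v-m['cy'])/m['fy']*d,-d,1]); return (np.linalg.inv(m['view'])@p)[:3]
def proj(m,P):
    c=m['view']@np.append(P,1); return np.array([m['cx']+m['fx']*c[0]/-c[2], m['cy']+m['fy']*(-c[1])/-c[2]])
E
python3 - <<'E'
from h import *
for n in ['scene','top']:
    p,d=snapshot(n); m=camera_model(n); np.savez(n,p=p,d=d)
    cv2.imwrite(f'pics/{n}.png',cv2.resize(p[:,:,::-1],(800,600),interpolation=cv2.INTER_CUBIC))
    print(n,{k:np.round(v,3).tolist() for k,v in m.items()})
s=env.observe();print(s['time'],s['eef_pos'],s['eef_rot'])
E
```

```text
scene {'fx': 400.489, 'fy': 400.489, 'cx': 258.243, 'cy': 185.361, 'view': [[0.757, 0.653, -0.013, -0.387], [-0.491, 0.582, 0.649, 0.116], [0.431, -0.485, 0.761, -1.859], [0.0, 0.0, 0.0, 1.0]]}
top {'fx': 409.48, 'fy': 409.48, 'cx': 256.98, 'cy': 188.886, 'view': [[-0.011, -1.0, 0.008, 0.017], [0.997, -0.011, 0.073, -0.481], [-0.073, 0.009, 0.997, -1.359], [0.0, 0.0, 0.0, 1.0]]}
0.1 [ 0.22100164 -0.63725975  0.23037086] [ 9.86100340e-01  1.66148659e-01 -1.62581081e-04 -8.45733346e-04]
```

View pics/top.png

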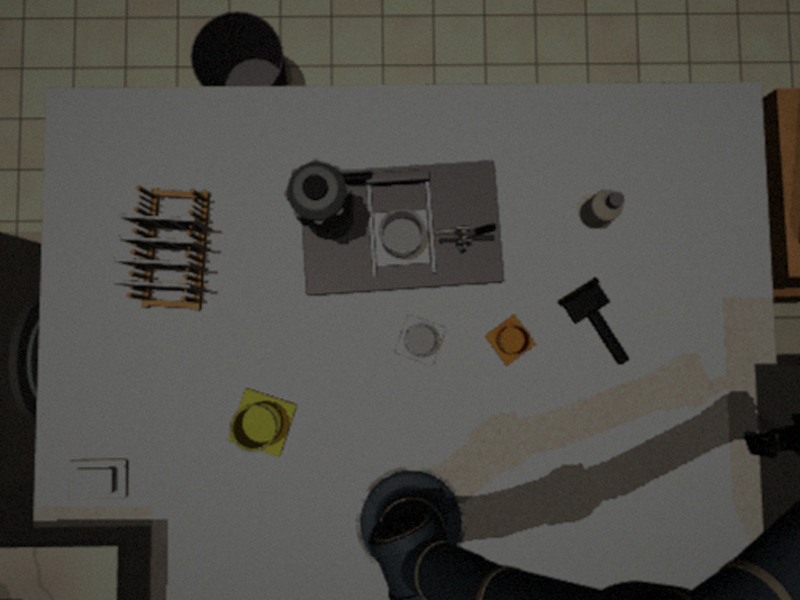

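View pics/scene.png

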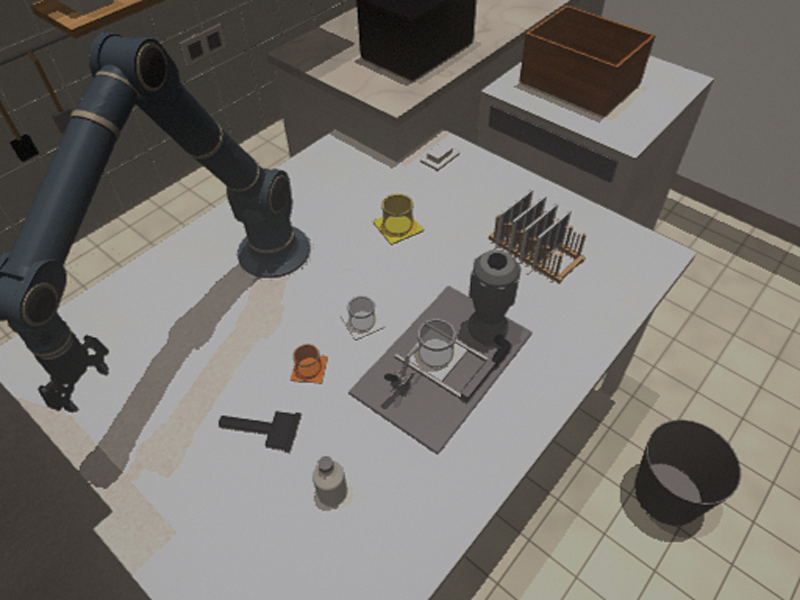

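The top view shows the stand plate with corners near (495,161), (503,281) and (307,295). The cup is at (402,235), the latch at (465,237) and the tower at (316,188). I'll enlarge this area.

Run:
```python
from h import *
a=np.load('top.npz');p=a['p'][95:195,180:330,::-1]
p=np.clip(p.astype(float)*1.8,0,255).astype(np.uint8)
cv2.imwrite('pics/c1.png',cv2.resize(p,(798,532),interpolation=cv2.INTER_CUBIC))
```

```text
(no output)
```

View pics/c1.png

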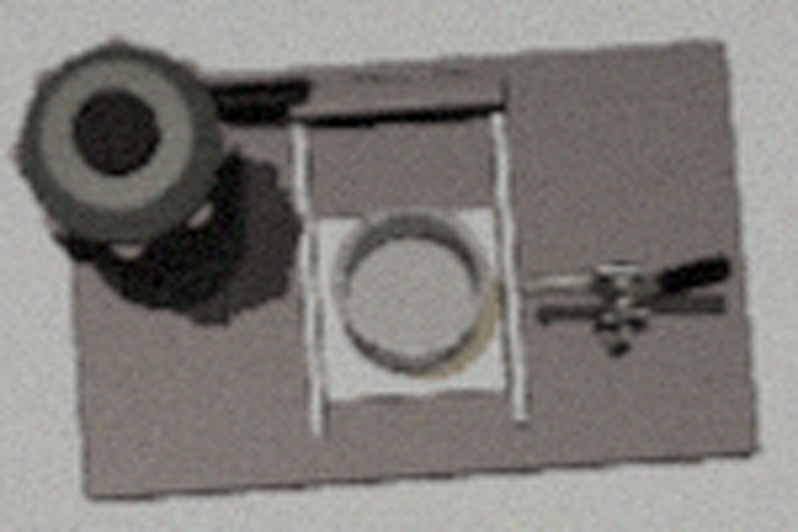

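The crop shows the plate corners at (720,43), (757,452) and (87,497). The rail ends are at (320,434), (522,420), (298,118) and (497,112). The foot corners are at (330,401), (504,389), (492,208) and (313,218), and the latch sleeve tip is at (728,268).

```bash
cat >> h.py <<'E'
def ray(m,u,v,z):
    A=np.linalg.inv(m['view']); o=A[:3,3]; q=world(m,u,v,1.)-o; return o+q*(z-o[2])/q[2]
E
python3 - <<'E'
from h import *
m=camera_model('top')
C=[((720,43),(.1,-.215,.012)),((757,452),(-.17,-.215,.012)),((87,497),(-.17,.215,.012)),((320,434),(-.14,.065,.022)),((522,420),(-.14,-.065,.022)),((298,118),(.06,.065,.022)),((497,112),(.06,-.065,.022))]
A=[];B=[]
for (u,v),s in C:
    B.append(ray(m,u/5.32+180-.4,v/5.32+95-.4,s[2])[:2]);A.append(s[:2])
A=np.array(A);B=np.array(B)
a,b=A-A.mean(0),B-B.mean(0)
th=np.arctan2((a[:,0]*b[:,1]-a[:,1]*b[:,0]).sum(),(a*b).sum());R=np.array([[np.cos(th),-np.sin(th)],[np.sin(th),np.cos(th)]])
t=B.mean(0)-R@A.mean(0);print('th',th,'t',t);print((( A@R.T+t-B)*1000).round(1))
F=np.array([ray(m,u/5.32+179.6,v/5.32+94.6,.02)[:2] for u,v in [(330,401),(504,389),(492,208),(313,218)]])
print('cup in stand',((F-t)@R*1000).round(1),(F.mean(0)-t)@R)
np.savez('st',th=th,t=t)
for P in [(-.069,-.130),(-.069,-.184)]: print(R@P+t)
for n in ['top','scene']:
    w=np.append(R@np.array([-.069,-.184])+t,.133);print(n,proj(camera_model(n),w)*1.5625)
    w=np.append(R@np.array([0,.152])+t,.276);print(n,proj(camera_model(n),w)*1.5625)
E
```

```text
th 0.05641515156232504 t [0.66713627 0.01479342]
[[ 3.5 -3.8]
 [-0.8 -1.2]
 [-0.9  2.2]
 [-0.1  2.5]
 [-0.3  0.3]
 [-3.1  1.4]
 [ 1.6 -1.4]]
cup in stand [[-119.4   54.9]
 [-119.1  -55.5]
 [  -2.8  -56.1]
 [  -1.7   58.1]] [-0.06072703  0.00035885]
[ 0.60557612 -0.11889035]
[ 0.60862092 -0.17280444]
top [494.16558829 225.73555811]
top [314.088205   184.99841555]
scene [385.4191476  377.05732503]
scene [497.35324166 259.98037548]
```

apply_moves --pt "0 0.16 0.33 0 0 0 -0.07" --pt "0 0.32 0.67 0 0 0 -0.133" --pt "0 0.48 1 0 0 0 -0.133" --pt "0 0.48 1 0 0 0 -0.133"

```text
time: 0.6
eef_pos: [0.2963, -0.4832, 0.2312]
eef_rot: [0.999, 0.032, 0.0, -0.001]
ft_force: [-0.2, 0.1, 0.8]
width: 0.0121
grip_force: 0.0
```

apply_moves --pt "0 0.16 0.33 0 0 0 0" --pt "0 0.32 0.67 0 0 0 0" --pt "0 0.48 1 0 0 0 0"

```text
time: 0.98
eef_pos: [0.3653, -0.3373, 0.2312]
eef_rot: [1.0, 0.027, -0.0, 0.0]
ft_force: [1.1, -0.3, 0.0]
width: -0.0001
grip_force: 0.0
```

apply_moves --pt "0 0.16 0.33 0 0 0 0" --pt "0 0.32 0.67 0 0 0 0" --pt "0 0.48 1 0 0 0 0"

```text
time: 1.35
eef_pos: [0.4377, -0.1873, 0.2314]
eef_rot: [1.0, 0.027, 0.0, 0.0]
ft_force: [0.9, 0.0, -0.7]
width: 0.0001
grip_force: 0.0
```

apply_moves --pt "0 0.16 0.33 0 0 0 0" --pt "0 0.32 0.67 0 0 0 0" --pt "0 0.48 1 0 0 0 0" --pt "0 0.48 1 0 0 0 0"

```text
time: 1.85
eef_pos: [0.5109, -0.0338, 0.2313]
eef_rot: [1.0, 0.031, 0.0, -0.001]
ft_force: [0.1, -1.0, -1.1]
width: 0.0002
grip_force: 0.0
```

apply_moves --pt "0 0.08 0.27 -0.25 0 0 0" --pt "0 0.08 0.27 -0.53 0 0 0" --pt "0 0.08 0.27 -0.53 0 0 0"

```text
time: 2.22
eef_pos: [0.5187, 0.0007, 0.1489]
eef_rot: [1.0, 0.027, -0.004, 0.0]
ft_force: [-0.2, -0.6, 1.0]
width: 0.0005
grip_force: 0.0
```

Run:
```python
from h import *
print(env.observe()['eef_pos'],env.observe()['ft_force'])
m=camera_model('wrist');p,d=snapshot('wrist')
s=np.load('st.npz');th=float(s['th']);R=np.array([[np.cos(th),-np.sin(th)],[np.sin(th),np.cos(th)]])
q=np.clip(p[:,:,::-1].astype(float)*1.6,0,255).astype(np.uint8)
cv2.imwrite('pics/w1.png',cv2.resize(q,(800,600)))
W=lambda x,y,z:proj(m,np.append(R@np.array([x,y])+s['t'],z))*1.5625
print('rail ends',W(-.14,.06,.022),W(-.14,-.06,.022),W(-.119,.058,.02),W(-.119,-.058,.02),'platecorner',W(-.17,0,.012))
```

```text
[0.5187456  0.0007288  0.14892631] [-0.15707033 -0.5819641   0.98399688]
rail ends [303.51366393 269.39849781] [488.72329931 268.796071  ] [304.93606105 236.60952318] [486.80629324 236.01048602] platecorner [396.7914736  307.89302261]
```

View pics/w1.png

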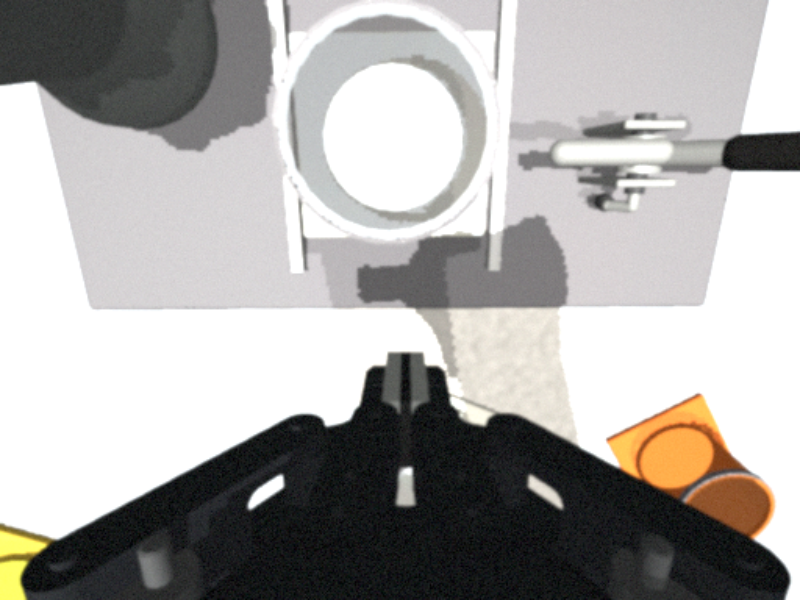

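The rail ends at (300,270) and (495,268) and the foot's near edge at row 237 match the estimate, with the cup about 61 mm short. I'll tilt the hand back 30° so the fingertip leads and the body clears the rim and hook.

apply_moves --pt "0 0 0 0 0.005 -0.085 0" --pt "0 0 0 0 0.01 -0.17 0" --pt "0 0 0 0 0.014 -0.25 0" --pt "0 0 0 0 0.014 -0.25 0"

```text
time: 2.78
eef_pos: [0.5231, -0.0013, 0.154]
eef_rot: [0.966, 0.024, 0.257, -0.002]
ft_force: [0.2, -1.8, -0.3]
width: 0.0002
grip_force: 0.0
```

```bash
cat >> h.py <<'E'
_s=np.load('st.npz');_t=float(_s['th']);RS=np.array([[np.cos(_t),-np.sin(_t)],[np.sin(_t),np.cos(_t)]])
def tostand(p): return np.append((np.array(p[:2])-_s['t'])@RS,p[2])
E
python3 - <<'E'
from h import *
from scipy.spatial.transform import Rotation as Ro
s=env.observe();print(s['eef_pos'],tostand(s['eef_pos']),s['ft_force'],s['qpos'].round(2) if hasattr(s['qpos'],'round') else s['qpos'])
T=Ro.from_quat(s['eef_rot']).as_matrix();print(T.round(3))
c=np.linalg.inv(camera_model('wrist')['view'])[:3,3];print('cam in tool',T.T@(c-s['eef_pos']))
E
```

```text
[ 0.5231269  -0.00131406  0.15397865] [-0.14468848 -0.00796185  0.15397865] [ 0.2350332  -1.81536385 -0.27915861] [ 0.5   0.2  -0.65  2.3   0.79  0.22 -2.37]
[[ 0.867  0.048  0.496]
 [ 0.046 -0.999  0.017]
 [ 0.497  0.008 -0.868]]
cam in tool [ 7.33266823e-02 -4.29150757e-05 -1.42242095e-01]
```

apply_moves --pt "0 0 0.06 -0.1 -0.004 0.067 0" --pt "0 0 0.06 -0.4 -0.004 0.067 0" --pt "0 0 0.06 -0.4 -0.004 0.067 0"

```text
time: 3.15
eef_pos: [0.5214, 0.0074, 0.0908]
eef_rot: [0.983, 0.025, 0.184, 0.0]
ft_force: [-0.4, -0.7, -0.4]
width: 0.0002
grip_force: 0.0
```

Run:
```python
from h import *
s=env.observe();print(s['eef_pos'],tostand(s['eef_pos']),s['eef_rot'],np.round(s['qpos'],2))
```

```text
[0.5213773 0.0073953 0.0907571] [-0.14594422  0.00083231  0.0907571 ] [9.82591608e-01 2.53882764e-02 1.84035773e-01 3.54857238e-05] [ 0.4   0.35 -0.6   2.26  0.83  0.32 -2.42]
```

apply_moves --pt "0 0 0.03 -0.2 0 0 0" --pt "0 0 0.03 -0.37 0 0 0" --pt "0 0 0.03 -0.37 0 0 0"

```text
time: 3.52
eef_pos: [0.5262, 0.0119, 0.0449]
eef_rot: [0.983, 0.027, 0.18, -0.001]
ft_force: [-0.2, 0.2, -0.4]
width: -0.0001
grip_force: 0.0
```

apply_moves --pt "0 0.04 0.002 0 0 0 0" --pt "0 0.08 0.004 0 0 0 0" --pt "0 0.12 0.007 0 0 0 0" --pt "0 0.16 0.009 0 0 0 0" --pt "0 0.2 0.011 0 0 0 0" --pt "0 0.24 0.013 0 0 0 0" --pt "0 0.28 0.016 0 0 0 0" --pt "0 0.32 0.018 0 0 0 0" --pt "0 0.35 0.02 0 0 0 0" --pt "0 0.35 0.02 0 0 0 0"

```text
time: 4.78
eef_pos: [0.578, 0.0157, 0.0436]
eef_rot: [0.983, 0.027, 0.179, -0.002]
ft_force: [0.0, -1.0, 0.2]
width: 0.0002
grip_force: 0.0
```

Run:
```python
from h import *
s=env.observe();print(tostand(s['eef_pos']),s['eef_rot'],s['ft_force'],np.round(s['qpos'],2))
p,d=snapshot('top');q=np.clip(p[95:195,180:330,::-1].astype(float)*1.8,0,255).astype(np.uint8)
p2,_=snapshot('scene');q2=np.clip(p2[180:300,210:360,::-1].astype(float)*1.8,0,255).astype(np.uint8)
cv2.imwrite('pics/t2.png',np.hstack([cv2.resize(q,(400,320)),cv2.resize(q2,(400,320))]))
```

```text
[-0.08891006  0.00588187  0.04360318] [ 0.98338785  0.02702329  0.17948179 -0.00209126] [ 0.02093984 -0.95168224  0.1963736 ] [ 0.26  0.49 -0.46  2.16  0.98  0.29 -2.55]
```

View pics/t2.png

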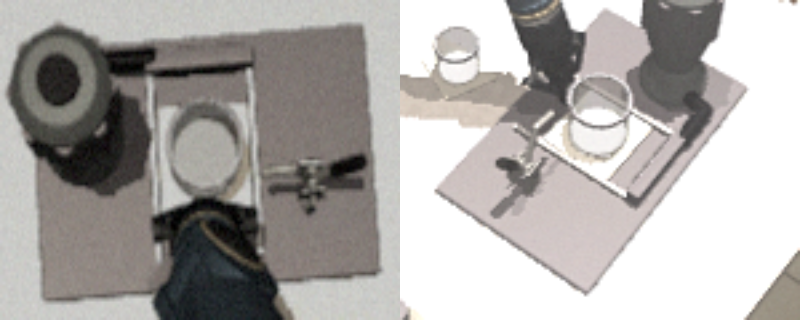

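The cup is sliding flat. The gripper's right wing, at (260,210), would come close to the latch hook at (265,172). I'll yaw the hand −12°, which also relieves joint 7, and shift it left.

apply_moves --pt "0 -0.03 0.02 -0.02 0 0 -0.05" --pt "0 -0.03 0.035 -0.04 0 0 -0.1" --pt "0 -0.02 0.035 -0.04 0 0 -0.1"

```text
time: 5.25
eef_pos: [0.5747, 0.0243, 0.0378]
eef_rot: [0.981, -0.072, 0.179, 0.017]
ft_force: [0.2, 0.5, 0.4]
width: -0.0002
grip_force: 0.0
```

Run:
```python
from h import *
s=env.observe();print(tostand(s['eef_pos']),s['eef_rot'],s['ft_force'],np.round(s['qpos'],2))
```

```text
[-0.09174518  0.01466126  0.03783204] [ 0.98105931 -0.07202516  0.17901372  0.01700259] [0.23555958 0.47475922 0.40681304] [-0.12  0.46 -0.08  2.18  0.79  0.22 -2.64]
```

apply_moves --pt "0 0.04 -0.005 0 -0.003 0.02 0.02" --pt "0 0.08 -0.01 0 -0.003 0.04 0.04" --pt "0 0.1 -0.01 0 -0.003 0.04 0.04"

```text
time: 5.62
eef_pos: [0.5902, 0.0179, 0.0379]
eef_rot: [0.99, -0.035, 0.138, 0.015]
ft_force: [-1.6, 0.2, 0.7]
width: -0.0001
grip_force: 0.8
```

Run:
```python
from h import *
s=env.observe();print(tostand(s['eef_pos']),s['eef_rot'],s['ft_force'],np.round(s['qpos'],2))
```

```text
[-0.07660615  0.00738964  0.03792217] [ 0.9896407  -0.03503021  0.1384632   0.01456424] [-1.55835382  0.22628529  0.73863033] [ 0.11  0.51 -0.31  2.08  0.67  0.37 -2.39]
```

apply_moves --pt "0 0.02 0.001 0 0 0 0" --pt "0 0.045 0.003 0 0 0 0" --pt "0 0.07 0.004 0 0 0 0" --pt "0 0.09 0.005 0 0 0 0" --pt "0 0.1 0.006 0 0 0 0" --pt "0 0.1 0.006 0 0 0 0"

```text
time: 6.38
eef_pos: [0.6047, 0.0205, 0.0376]
eef_rot: [0.99, -0.033, 0.138, 0.015]
ft_force: [0.0, 0.4, -0.2]
width: 0.0001
grip_force: 0.1
```

Run:
```python
from h import *
s=env.observe();print(tostand(s['eef_pos']),s['eef_rot'],s['ft_force'],np.round(s['qpos'],2))
p,d=snapshot('top');q=np.clip(p[95:195,180:330,::-1].astype(float)*1.8,0,255).astype(np.uint8)
p2,_=snapshot('scene');q2=np.clip(p2[190:270,235:335,::-1].astype(float)*1.8,0,255).astype(np.uint8)
cv2.imwrite('pics/t3.png',np.hstack([cv2.resize(q,(400,320)),cv2.resize(q2,(400,320))]))
```

```text
[-0.06201873  0.00920928  0.03755005] [ 0.98973084 -0.03320796  0.13816948  0.01546927] [ 0.04515118  0.44652236 -0.23445644] [ 0.11  0.52 -0.32  2.05  0.66  0.39 -2.37]
```

View pics/t3.png

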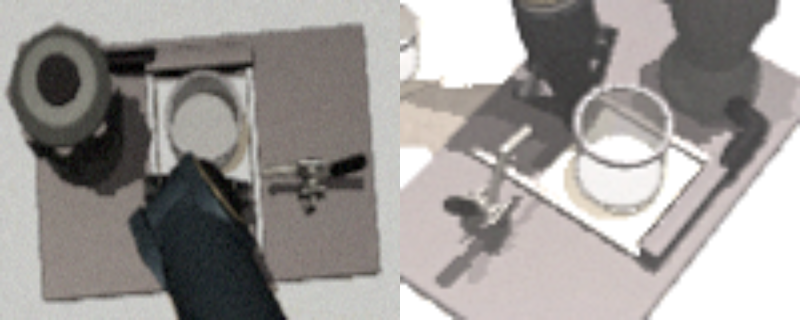

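The cup is a few mm short of the stop, and the wing at (250,183) is clear of the hook at (265,170). I'll finish gently.

apply_moves --pt "0 0.013 0.001 0 0 0 0" --pt "0 0.027 0.0015 0 0 0 0" --pt "0 0.035 0.002 0 0 0 0" --pt "0 0.035 0.002 0 0 0 0"

```text
time: 6.98
eef_pos: [0.6099, 0.0205, 0.0375]
eef_rot: [0.99, -0.033, 0.138, 0.016]
ft_force: [-0.4, -0.7, 0.6]
width: 0.0001
grip_force: 0.3
```

apply_moves --pt "0 0.01 0.001 0 0 0 0" --pt "0 0.014 0.001 0 0 0 0" --pt "0 0.014 0.001 0 0 0 0"

```text
time: 7.35
eef_pos: [0.6109, 0.0204, 0.0372]
eef_rot: [0.99, -0.033, 0.137, 0.016]
ft_force: [-5.2, -0.3, 3.4]
width: 0.0002
grip_force: 2.5
```

The push force rose to 5 N at TCP stand x ≈ −56 mm, so the cup is against the stop. I'll back off, lift and check.

apply_moves --pt "0 -0.05 -0.003 0 0 0 0" --pt "0 -0.3 -0.017 0 0 0 0" --pt "0 -0.45 -0.025 0.2 0 0.05 0" --pt "0 -0.45 -0.025 0.7 0 0.1 0" --pt "0 -0.45 -0.025 1 0 0.13 0.03" --pt "0 -0.45 -0.025 1 0 0.13 0.06"

```text
time: 8.1
eef_pos: [0.5493, 0.0175, 0.193]
eef_rot: [0.999, 0.031, 0.01, 0.011]
ft_force: [0.2, -1.0, -0.4]
width: -0.0003
grip_force: 0.0
```

Run:
```python
from h import *
s=env.observe();print(s['eef_pos'],tostand(s['eef_pos']),s['eef_rot'],s['ft_force'],np.round(s['qpos'],2))
p,d=snapshot('top');q=np.clip(p[95:195,180:330,::-1].astype(float)*1.8,0,255).astype(np.uint8)
cv2.imwrite('pics/t4.png',cv2.resize(q,(798,532),interpolation=cv2.INTER_CUBIC))
```

```text
[0.54925424 0.01749408 0.19298622] [-0.1175422   0.00934317  0.19298622] [0.99940272 0.03138546 0.00956436 0.01084802] [ 0.24745981 -1.00337218 -0.3869688 ] [ 0.39  0.37 -0.65  1.86  0.29  0.99 -1.89]
```

View pics/t4.png

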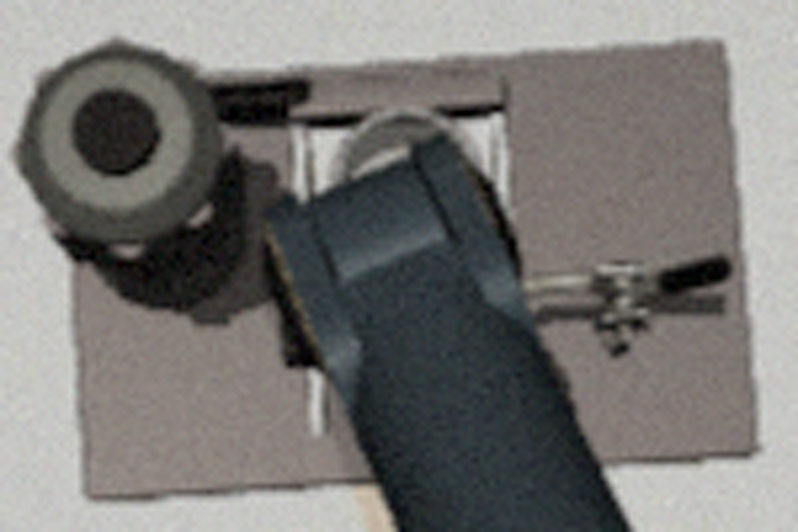

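The foot's far edge, at row ~115, sits at the stop. Next I'll move to the outside of the latch handle.

apply_moves --pt "0 0.1 -0.33 0 0 0 0" --pt "0 0.18 -0.66 0 0 0 0" --pt "0 0.25 -1 0 0 0 0" --pt "0 0.25 -1 0 0 0 0"

```text
time: 8.65
eef_pos: [0.5816, -0.1393, 0.1862]
eef_rot: [1.0, 0.026, 0.003, 0.012]
ft_force: [0.4, 0.7, 0.1]
width: 0.0003
grip_force: 0.0
```

apply_moves --pt "0 0.08 -0.3 0 0 0 0" --pt "0 0.16 -0.6 0 0 0 0" --pt "0 0.16 -0.6 0 0 0 0" --pt "0 0.16 -0.6 0 0 0 0"

```text
time: 9.15
eef_pos: [0.6056, -0.2214, 0.1869]
eef_rot: [0.999, 0.032, 0.003, 0.011]
ft_force: [0.2, 1.0, -0.1]
width: 0.0001
grip_force: 0.0
```

Run:
```python
from h import *
s=env.observe();print(s['eef_pos'],tostand(s['eef_pos']),s['eef_rot'],s['ft_force'],np.round(s['qpos'],2))
p,d=snapshot('top');q=np.clip(p[95:195,180:330,::-1].astype(float)*1.8,0,255).astype(np.uint8)
p2,_=snapshot('scene');q2=np.clip(p2[190:270,235:335,::-1].astype(float)*1.8,0,255).astype(np.uint8)
cv2.imwrite('pics/t5.png',np.hstack([cv2.resize(q,(400,320)),cv2.resize(q2,(400,320))]))
```

```text
[ 0.60563391 -0.22135638  0.1869487 ] [-0.07471988 -0.23230627  0.1869487 ] [0.99943845 0.03163188 0.00292328 0.01066132] [ 0.15052983  0.981054   -0.08438367] [ 0.67  0.51 -0.55  1.64  0.32  1.06 -1.49]
```

View pics/t5.png

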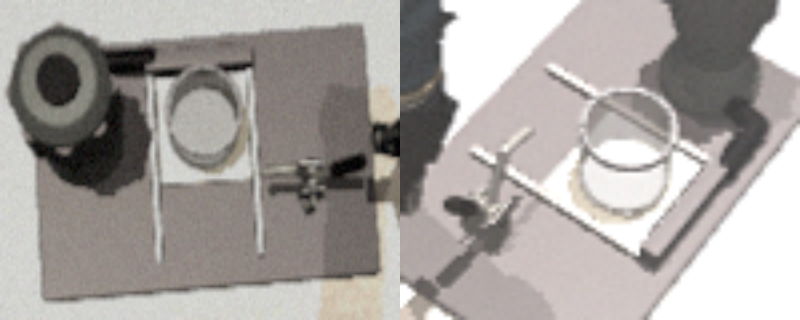

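The cup is flat and home in both views, and the latch handle at (348,163) is still open. I'll lower beside it and push it over on a slight arc.

apply_moves --pt "0 0.03 0 -0.2 0 0 0" --pt "0 0.03 0 -0.48 0 0 0" --pt "0 0.03 0 -0.48 0 0 0"

```text
time: 9.62
eef_pos: [0.6078, -0.2211, 0.1126]
eef_rot: [0.999, 0.032, -0.0, 0.01]
ft_force: [-0.4, 0.9, 0.4]
width: 0.0
grip_force: 0.0
```

apply_moves --pt "0 -0.005 0.08 0 0 0 0" --pt "0 -0.01 0.16 0 0 0 0" --pt "0 -0.013 0.22 0.02 0 0 0" --pt "0 -0.016 0.28 0.05 0 0 0" --pt "0 -0.02 0.34 0.07 0 0 0" --pt "0 -0.023 0.4 0.09 0 0 0" --pt "0 -0.026 0.46 0.1 0 0 0" --pt "0 -0.028 0.5 0.1 0 0 0" --pt "0 -0.028 0.5 0.1 0 0 0"

```text
time: 10.75
eef_pos: [0.6073, -0.1548, 0.1377]
eef_rot: [0.999, 0.029, 0.005, 0.018]
ft_force: [-10.2, -9.6, 29.5]
width: -0.0001
grip_force: 14.0
```

Run:
```python
from h import *
s=env.observe();print(s['eef_pos'],tostand(s['eef_pos']),s['ft_force'])
```

```text
[ 0.60731811 -0.15483946  0.13767672] [-0.06928778 -0.16599014  0.13767672] [-10.21836238  -9.64695879  29.51322614]
```

Run:
```python
from h import *
print(env.observe()['ft_force'])
m=camera_model('scene')
p2,_=snapshot('scene');q2=np.clip(p2[180:270,215:335,::-1].astype(float)*2.2,0,255).astype(np.uint8)
p3,_=snapshot('wrist');q3=np.clip(p3[:,:,::-1].astype(float)*1.3,0,255).astype(np.uint8)
cv2.imwrite('pics/t6.png',np.hstack([cv2.resize(q2,(440,330),interpolation=cv2.INTER_CUBIC),cv2.resize(q3[:,120:400],(240,330))]))
```

```text
[-10.21836238  -9.64695879  29.51322614]
```

View pics/t6.png

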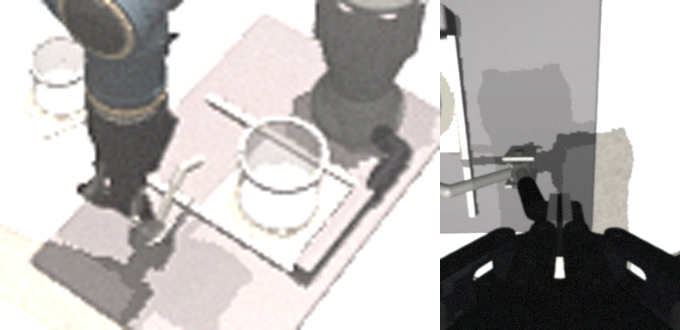

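The wrist view shows the sleeve's tip at about (540,222), caught under the finger's shoulder, which explains the upward force. I'll raise the hand so only the slim fingertip pushes, then go on.

apply_moves --pt "0 0 -0.03 0.06 0 0 0" --pt "0 0 -0.03 0.09 0 0 0" --pt "0 0 -0.03 0.09 0 0 0"

```text
time: 11.22
eef_pos: [0.6068, -0.1532, 0.145]
eef_rot: [0.999, 0.031, 0.004, 0.012]
ft_force: [-0.8, -3.6, 5.8]
width: 0.0
grip_force: 3.6
```

apply_moves --pt "0 0 0.03 0.01 0 0 0" --pt "0 -0.003 0.06 0.01 0 0 0" --pt "0 -0.005 0.09 0.01 0 0 0" --pt "0 -0.005 0.09 0.01 0 0 0"

```text
time: 11.72
eef_pos: [0.6062, -0.1397, 0.148]
eef_rot: [0.999, 0.031, 0.004, 0.013]
ft_force: [-4.2, -4.7, 14.3]
width: -0.0001
grip_force: 7.7
```

```bash
cat > occ.py <<'E'
from h import *
s=env.observe();print(tostand(s['eef_pos']),s['ft_force'])
def cloud(n):
    m=camera_model(n);_,d=snapshot(n);v,u=np.nonzero(d>0);D=d[v,u]
    c=np.stack([(u-m['cx'])/m['fx']*D,-(v-m['cy'])/m['fy']*D,-D,np.ones_like(D)]);w=(np.linalg.inv(m['view'])@c)[:3].T
    return np.c_[(w[:,:2]-_s['t'])@RS,w[:,2]]
from h import _s
for n in ['wrist','scene']:
    S=cloud(n);S=S[(abs(S[:,0]+.069)<.025)]
    H,_,_=np.histogram2d(S[:,2],S[:,1],bins=[np.arange(.06,.186,.006),np.arange(-.22,-.04,.006)])
    print(n,'cols y -.22.. step 6mm')
    for i in range(len(H))[::-1]: print(f'{.06+.006*i:.3f}',''.join('.' if k==0 else ('o' if k<4 else '#') for k in H[i]))
E
python3 occ.py
```

```text
[-0.06956245 -0.15076375  0.14795736] [-4.22512244 -4.69952057 14.33909464]
wrist cols y -.22.. step 6mm
0.174 .........#####...............
0.168 .........#####...............
0.162 .........#####...............
0.156 .........#####...............
0.150 .........#####...............
0.144 ............##...............
0.138 ...........o##...............
0.132 ...........####..............
0.126 ...........####..............
0.120 ...........o###..............
0.114 ............###..............
0.108 ............###........##....
0.102 ............###.......####...
0.096 ............o##o.....######o.
0.090 .............o#.....###..o###
0.084 .............###...###....o##
0.078 .............###.o###......o#
0.072 .............o##o###.........
0.066 ............o#####o..........
0.060 ............######...........
scene cols y -.22.. step 6mm
0.174 .........oooo................
0.168 .........o#oo................
0.162 .........#ooo................
0.156 .........o.oo................
0.150 ..........oo.................
0.144 .............o...............
0.138 ............oo...............
0.132 ...........o.................
0.126 ............oo...............
0.120 ............oo...............
0.114 ............o................
0.108 ............ooo........oo....
0.102 ............o.o.......oo.o...
0.096 ............oo.......oo.oo...
0.090 ..............o.....ooo...ooo
0.084 .............oo....ooo.....oo
0.078 .............oo...ooo........
0.072 .............oo..#o.o........
0.066 .............ooo#oo..........
0.060 ............o##oo............
```

The point cloud shows the fingertip riding on top of the handle's end (tip at y −147, z 149), about 0.2 rad short of centre, held by friction. I'll carry it the last stretch over the centre.

apply_moves --pt "0 -0.002 0.04 0.01 0 0 0" --pt "0 -0.004 0.08 0.015 0 0 0" --pt "0 -0.007 0.12 0.015 0 0 0" --pt "0 -0.01 0.16 0.01 0 0 0" --pt "0 -0.012 0.2 0 0 0 0" --pt "0 -0.014 0.24 0 0 0 0" --pt "0 -0.014 0.24 0 0 0 0"

```text
time: 12.7
eef_pos: [0.6035, -0.0977, 0.1464]
eef_rot: [0.999, 0.033, 0.003, 0.009]
ft_force: [-1.8, 4.4, 8.8]
width: -0.0001
grip_force: 4.6
```

```bash
python3 occ.py
```

```text
[-0.06989275 -0.1087111   0.14638506] [-1.78683955  4.35769465  8.81344646]
wrist cols y -.22.. step 6mm
0.174 ................#####........
0.168 ................#####........
0.162 ................#####........
0.156 ................#####........
0.150 ................#####........
0.144 .................oo..........
0.138 ..................###........
0.132 .................###o........
0.126 .................###.........
0.120 ................####.........
0.114 ................###o.........
0.108 ................###..........
0.102 ................###..........
0.096 ...............###o..........
0.090 ...............o#o...........
0.084 ...............##o...........
0.078 ...............##o.......###.
0.072 ...............##....#######.
0.066 ............o####o######o.###
0.060 ............#########o.....##
scene cols y -.22.. step 6mm
0.174 ................oo.o.........
0.168 ................oooo.........
0.162 ................oooo.........
0.156 ................ooo..........
0.150 ................oo.o.........
0.144 ..................o..........
0.138 .................oo..........
0.132 .................oo..........
0.126 ................o#.o.........
0.120 .................oo..........
0.114 ................ooo..........
0.108 ................ooo..........
0.102 ...............o#o...........
0.096 ...............ooo...........
0.090 ................o............
0.084 ................o.........o..
0.078 ...............oo....o..oooo.
0.072 ...............##...oooo#oo..
0.066 ............oo###ooooooo...o.
0.060 .............###ooooo........
```

The handle is now past centre, with its tip about 22 mm to +y. I'll lift off so the spring can snap it down.

apply_moves --pt "0 0 0.02 0.1 0 0 0" --pt "0 0 0.02 0.5 0 0 0" --pt "0 -0.2 -0.4 0.8 0 0 0" --pt "0 -0.4 -0.8 0.8 0 0 0" --pt "0 -0.5 -1 0.8 0 0 0" --pt "0 -0.5 -1 0.8 0 0 0"

```text
time: 13.55
eef_pos: [0.5255, -0.2587, 0.2654]
eef_rot: [1.0, 0.026, 0.002, 0.012]
ft_force: [0.5, 0.6, -0.4]
width: -0.0001
grip_force: 0.0
```

```bash
python3 occ.py | grep -A30 scene
python3 - <<'E'
from h import *
p,d=snapshot('top');q=np.clip(p[95:195,180:330,::-1].astype(float)*1.8,0,255).astype(np.uint8)
p2,_=snapshot('scene');q2=np.clip(p2[190:270,235:335,::-1].astype(float)*1.8,0,255).astype(np.uint8)
cv2.imwrite('pics/t7.png',np.hstack([cv2.resize(q,(400,320)),cv2.resize(q2,(400,320))]))
E
```

```text
scene cols y -.22.. step 6mm
0.174 .............................
0.168 .............................
0.162 .............................
0.156 .............................
0.150 .............................
0.144 .............................
0.138 ......................o......
0.132 ......................oo.....
0.126 .....................o#oo....
0.120 ....................o#oo.....
0.114 ...................oooo......
0.108 ..................oooo.......
0.102 ..................ooo........
0.096 ..................oo.........
0.090 .................o#.o........
0.084 .................oo..........
0.078 ................ooo..........
0.072 ............o..oooo..........
0.066 ............oo##o............
0.060 .............####oooo.....o..
```

View pics/t7.png

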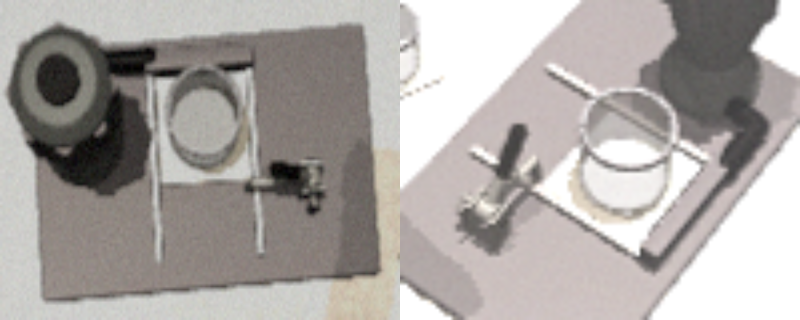

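The handle tip reads y ≈ −78, z ≈ 134 mm, which is the locked position. The hook at (255,186) is down behind the foot's near edge, the cup is home and the hand is clear.

```bash
python3 -c "
from station import job_done
print(job_done())"
```

```text
the job is handed in; nothing more can be done
None
```

The dust cup is flat and home against the end stop, the latch is snapped to its locked side with its hook down behind the foot, the hand is clear, and the job is handed in at about 14 s of the 51 s limit.

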